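Seat the bench vent cover on its locating pin

ROBOT

A 7-joint arm with a two-finger parallel gripper is mounted at the origin on the work surface. World frame = base frame: x ahead of the robot, y to its left, z up, the work surface at z = 0. Lengths are in m, angles in rad, forces in N, time in s.
With the tool pointing down it reaches from about 0.4 to 0.85 m from the base axis. Payload 4.5 kg.
Tool frame: the origin (TCP) lies at the very end of the fingers, on their centre line; the grasp point (between the pads) lies 19 mm behind it (r.pinch_z is the distance from the TCP to the grasp point, in m); x points along the fingers, y is the direction in which the jaws open and shut, and the axes are right-handed (so a half turn about x gives the same grasp; the last joint's range is limited). The gripper opens to 88 mm and grips with 3 to 60 N. Pads are 18 mm wide; open, the fingers measure 123 mm over their backs; the gripper's body (75 mm by 187 mm) begins 45 mm behind the grasp point.
Start: joints at [-1.31, 0.689, -0.195, 1.565, 0.157, 0.902, -0.215], TCP at [0.141, 0.609, 0.239] pointing down, gripper open.
Joint ranges: [-3.01, 3.01], [-0.46, 2.08], [-1.47, 1.51], [0.13, 2.56], [-1, 4.14], [0.04, 2.09], [-2.66, 2.66]. Speed limits (rad/s): [2.57, 2.57, 3.14, 3.14, 3.14, 3.14, 3.14].

INTERFACE

Orientations are given as a unit quaternion [x, y, z, w].
In Python, from plant import telemetry, cams, job, r gives the robot as it stands.
- The arm moves only by the tool send_rows, never from a script. Its argument "commands" is one flat list of numbers, 7 for each row, row after row: the shift along the world's x, y, z as a fraction of full scale, then the turn, a rotation vector about the world's x, y, z as a fraction of full scale, then the closure, from 0 (fully open) to 1 (shut). In form: [dx, dy, dz, wx, wy, wz, claw, dx, dy, dz, wx, wy, wz, claw, ...]. A call has 1 to 12 rows; each row shifts and turns the pose as measured when the row begins; what a row does not reach is not made up. Full scale, the value 1, is 250 mm for a shift and 90 degrees for a turn. A row lasts 1/10 s, in which the tool goes at most 50 mm and 8.59 degrees, less where a joint would pass 70% of its speed; a pose out of reach is approached as far as the arm can. A call with a number of a shift or a turn outside -1 to 1 is refused whole. A call with a gripper value outside its range is refused whole. The fingers move at their own pace and stop on an object; "newtons" is the grip in N (left out, the last holds). Time passes only in rows, so rows that do not move let the fingers close. It gives the time, the measured TCP pose, the force and the opening at its end, in the units of the state.
- telemetry.get_state(): the state, without advancing time (a new reading comes with each control period).
- cams.snapshot(name): name is "scene" or "side" or "wrist"; returns a dict with "image" (480x640x3 uint8, blue, green, red), "intrinsics" (3x3 intrinsics, pixels), "world_to_cam" (4x4, takes a point from world to camera coordinates). Camera axes: x right, y down, z forward; pixel columns grow to the right and rows downward; lengths in m; the calibration is good to about 2 mm. A picture is of the moment at which its call begins. There is no depth.
- job.finish_job(): hands the job in, once; it reports no verdict.
The state is a dict: "clock": time; "q": joint angles; "qd": joint speeds; "joint_torque": joint torques, N m; "tool_pos": TCP position; "eef_rot": TCP orientation; "contact_force": force on the tool from outside, world axes, zero at the start; "moment": the same for the moment, N m; "opening": opening from 0.0 (shut) to 1.0 (fully open).
Only numpy, scipy, OpenCV 4.12 (cv2) and the standard library are available. Lean on these libraries where they do the work, as an engineer would, in place of code of your own. Each camera call takes 0.05 s, during which the arm holds its last target.

TASK

The round metal vent cover on the mudroom bench has been put back out of line and sits proud of its collar. Push its raised studs round with a fingertip until the notch in its edge is over the locating pin, then press the cover down at the middle until it is fully home, flush with the collar's rim. Only push and press it, never lift it, and leave the mug, flashlight, buckle and key fob where they are.

Things in the scene. Friction and masses are not known exactly. Their poses are not given: they have to be found in the camera images.
- collar: dark iron vent collar fixed to the bench top, 184 mm across; origin at the centre of its underside, on the bench, on the cover's axis; its x axis points along the locating pin. Its outer rim (about 75 to 91 mm from the axis) stands 18 mm above the bench; the rim has one gap of about 16 mm, where the pin shows
- pin_mid (a point): point of the brass locating pin over which the notch must stand, 62 mm from the axis. The pin is 8 mm thick, lies level along a radius of the collar from 55 to 91 mm from the axis, and its outer end shows in the gap of the rim; its top is 16 mm above the bench
- notch (a point): middle of the notch in the cover's edge, 62 mm from the axis, at the height of the cover's top face. The notch is 18 mm wide, open at the edge and right through the plate, from 54 to 70 mm from the axis
- cover_top (a point): centre of the top face of the bare aluminium cover, a flat plate 140 mm across and 8 mm thick with three studs and dark air slots; z up. The top face is 25 mm above the bench at the start and 18 mm when home. A low pad 30 mm across and 1 mm high marks the centre, where to press
- stud0 (a point): middle of the top of a finger stud on the cover: upright round post 18 mm across, 16 mm tall above the cover's top face, 45 mm from the axis, 60 degrees anticlockwise (from above) of the notch
- stud1 (a point): the same for the second stud, 180 degrees from the notch
- stud2 (a point): the same for the third stud, 60 degrees clockwise of the notch
- cover_turn (a joint): angle of the notch from the pin about the vertical axis, rad, anticlockwise from above; the notch is over the pin at 0 and at 2 pi; the cover turns either way, several turns, against steady friction of 0.07 N m, so it takes about 1.6 N at a stud and stays where it is left. It goes down only when the notch is within about 0.08 rad of the pin
- press_depth (a joint): how far the cover is pressed down, m: 0 at the start, 0.007 fully home, negative when lifted. A tight sliding fit: it takes about 8 N to move and stays where it is left; with the notch off the pin it stops at 0.001 to 0.002 (0.003 if forced hard)
- mug_mid (a point): bystander: green ceramic mug, 80 mm across, 92 mm tall, upright; point at its centre half-way up
- flashlight_mid (a point): bystander: yellow plastic flashlight lying on the bench, 163 mm long, 44 mm thick; point at its centre
- buckle_mid (a point): bystander: steel ice cleat buckle, flat, 56 by 42 mm, 7 mm high; point at its centre
- key_fob_mid (a point): bystander: black plastic key fob, 58 by 34 mm, 13 mm high; point at its centre

How it is judged:
By the outcome, as a careful person would: the job done as asked, in the order asked, and still so for the second after the job is handed in, with the robot touching nothing.
It also fails if it takes over 48 s, if anything falls off the work surface, if the arm or the gripper's body presses on something with over 40 N, if the wrist force passes 120 N, or if a joint passes its speed limit or range.

## Working session

There is one attempt and no reset: what is moved stays moved. The work goes in short steps, Python scripts to look and compute and a tool call to move; the robot and the scene stay as the last step left them, time stands still between calls to the robot, and variables do not carry over. Pictures are saved under pics/ and viewed, and the job is handed in when it is done.

Besides the shell and the picture viewer there is one more tool, called after "Call:" in YAML: its name, and indented under it one key for each argument. send_rows: Moves the arm, as the interface text tells. Its arguments: {"type":"object","properties":{"commands":{"type":"array"},"newtons":{"type":"number"}},"required":["commands"]}

```bash
mkdir -p pics; python3 - <<'E'
from plant import telemetry, cams, job, r
import cv2,numpy as np,pickle
s=telemetry.get_state()
for k in ("clock","tool_pos","eef_rot","contact_force","opening"): print(k,s[k])
for n in ("scene","side","wrist"):
    c=cams.snapshot(n); cv2.imwrite(f"pics/{n}0.png",c["image"]); pickle.dump(c,open(f"{n}0.pkl","wb"))
    print(n,np.round(c["intrinsics"],1).tolist(),np.round(c["world_to_cam"],3).tolist())
E
```

```text
clock 0.0
tool_pos [0.14046738 0.6083717  0.23793025]
eef_rot [ 0.07935774  0.70257975 -0.08062968  0.70255455]
contact_force [0.15921437 0.42060532 0.54138416]
opening 0.9992231775145106
scene [[621.5, 0.0, 311.2], [0.0, 621.5, 247.0], [0.0, 0.0, 1.0]] [[-0.643, 0.765, -0.012, 0.368], [0.443, 0.36, -0.821, -0.192], [-0.624, -0.534, -0.57, 1.592], [0.0, 0.0, 0.0, 1.0]]
side [[602.8, 0.0, 330.8], [0.0, 602.8, 250.8], [0.0, 0.0, 1.0]] [[-0.96, -0.282, 0.001, 0.571], [-0.18, 0.609, -0.772, 0.125], [0.217, -0.741, -0.635, 1.151], [0.0, 0.0, 0.0, 1.0]]
wrist [[419.6, 0.0, 308.4], [0.0, 419.6, 232.8], [0.0, 0.0, 1.0]] [[0.224, 0.975, -0.001, -0.625], [0.937, -0.215, 0.277, -0.038], [0.27, -0.063, -0.961, 0.388], [0.0, 0.0, 0.0, 1.0]]
```

View pics/scene0.png

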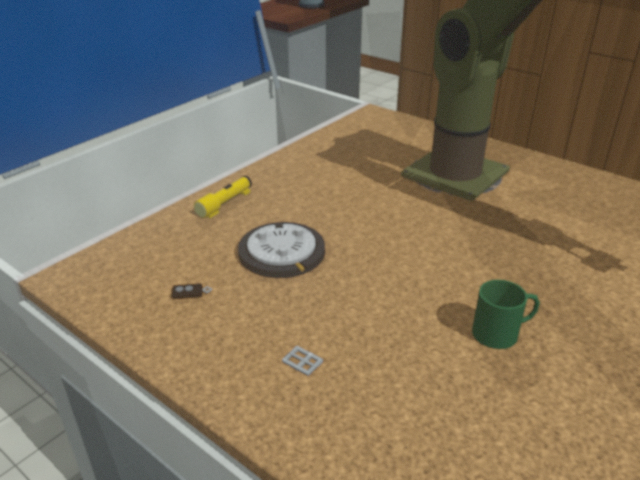

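View pics/side0.png

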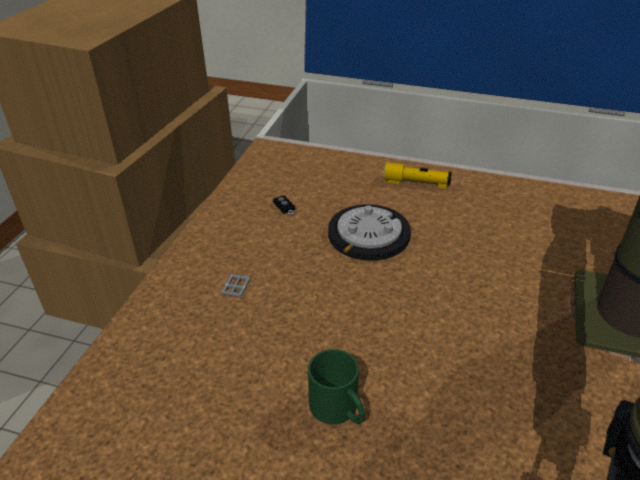

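View pics/wrist0.png

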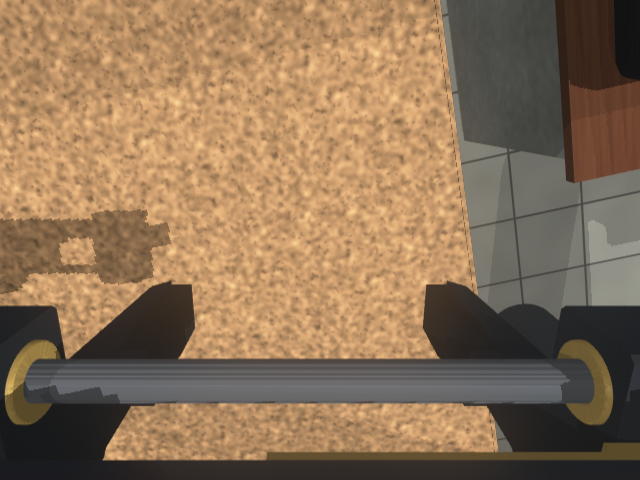

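The collar is at about (281,248) in scene and (369,231) in side. The brass pin shows at (299,266) in scene and (349,248) in side, and the dark notch at about (279,226) in scene and (391,216) in side. I'll measure these next.

```bash
cat > h.py <<'E'
import numpy as np,cv2,pickle
def ray(c,px):
    K=np.array(c["intrinsics"]);T=np.array(c["world_to_cam"])
    d=np.linalg.inv(K)@np.array([px[0],px[1],1.]);R=T[:3,:3];o=-R.T@T[:3,3];return o,R.T@d
def onz(c,px,z):
    o,d=ray(c,px);return o+d*(z-o[2])/d[2]
def proj(c,p):
    T=np.array(c["world_to_cam"]);q=T[:3,:3]@np.array(p)+T[:3,3];q=np.array(c["intrinsics"])@q;return q[:2]/q[2]
def rect(c,cx,cy,z,half=.1,n=600):
    # metric top view of plane z: +x right, +y up
    w=[(cx-half,cy+half),(cx+half,cy+half),(cx+half,cy-half),(cx-half,cy-half)]
    src=np.float32([proj(c,(a,b,z)) for a,b in w]);dst=np.float32([(0,0),(n,0),(n,n),(0,n)])
    return cv2.warpPerspective(c["image"],cv2.getPerspectiveTransform(src,dst),(n,n),flags=cv2.INTER_CUBIC)
E
python3 - <<'E'
from h import *
for n,ctr in (("scene",(281,248)),("side",(369,231))):
    c=pickle.load(open(n+"0.pkl","rb"));im=c["image"]
    hsv=cv2.cvtColor(im,cv2.COLOR_BGR2HSV)
    roi=np.zeros(im.shape[:2],np.uint8);cv2.circle(roi,ctr,56,255,-1)
    # collar+cover : low saturation
    m=cv2.bitwise_and(cv2.inRange(hsv,(0,0,0),(180,95,255))|cv2.inRange(hsv,(0,0,0),(180,255,60)),roi)
    m=cv2.morphologyEx(m,cv2.MORPH_OPEN,np.ones((3,3)))
    cs,_=cv2.findContours(m,cv2.RETR_EXTERNAL,cv2.CHAIN_APPROX_NONE);k=max(cs,key=cv2.contourArea)
    print(n,"collar ell",cv2.fitEllipse(cv2.convexHull(k)))
    g=cv2.bitwise_and(cv2.inRange(hsv,(0,0,120),(180,60,255)),roi)
    cs,_=cv2.findContours(g,cv2.RETR_EXTERNAL,cv2.CHAIN_APPROX_NONE);k=max(cs,key=cv2.contourArea)
    e=cv2.fitEllipse(cv2.convexHull(k));print(n,"cover ell",e,onz(c,e[0],.025))
    br=cv2.bitwise_and(cv2.inRange(hsv,(12,150,110),(30,255,255)),cv2.bitwise_and(roi,cv2.morphologyEx(m,cv2.MORPH_CLOSE,np.ones((15,15)))))
    ys,xs=np.nonzero(br);print("brass",len(xs),xs.mean(),ys.mean())
    x,y=ctr;cr=cv2.resize(im[y-55:y+55,x-60:x+60],None,fx=6,fy=5.4,interpolation=cv2.INTER_CUBIC);cv2.imwrite(f"pics/{n}_crop.png",cr)
    p=onz(c,e[0],.025); cv2.imwrite(f"pics/{n}_rect.png",rect(c,round(p[0],3),round(p[1],3),.025))
E
```

```text
scene collar ell ((281.2097473144531, 249.22463989257812), (56.53830337524414, 89.16380310058594), 87.49312591552734)
scene cover ell ((281.2626037597656, 243.58236694335938), (41.12990951538086, 68.45818328857422), 88.61448669433594) [ 0.54630796 -0.10191093  0.025     ]
brass 2 300.0 265.5
side collar ell ((368.8751220703125, 232.09396362304688), (56.32999038696289, 83.65079498291016), 92.90101623535156)
side cover ell ((369.07879638671875, 225.67796325683594), (38.120304107666016, 62.03538131713867), 92.77143096923828) [ 0.53784118 -0.10611648  0.025     ]
brass 8 347.375 247.5
```

View pics/scene_rect.png

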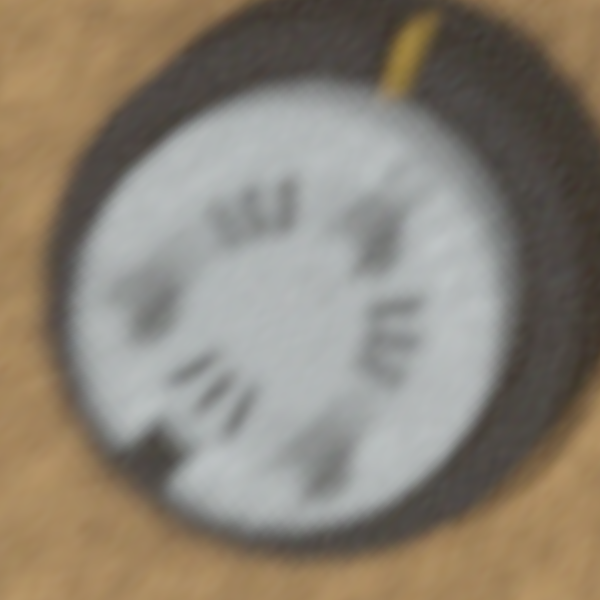

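View pics/side_rect.png

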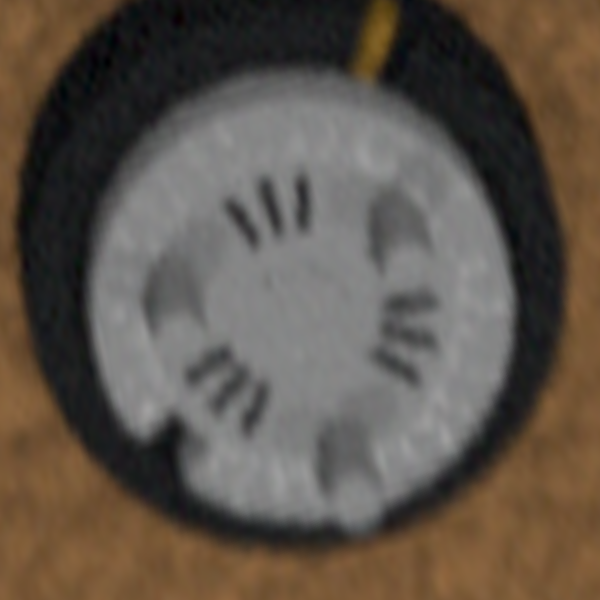

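```bash
python3 - <<'E'
from h import *
from scipy.spatial.transform import Rotation as R
from plant import r,telemetry
print([a for a in dir(r) if a[0]!='_'])
print(np.round(R.from_quat(telemetry.get_state()["eef_rot"]).as_matrix(),3))
C=np.array([.5395,-.110])
for n,px,nr,ctr in (("scene",(300,265.5),(155,450),(.546,-.102)),("side",(347.4,247.5),(170,440),(.538,-.106))):
    c=pickle.load(open(n+"0.pkl","rb"))
    p=onz(c,px,.016);v=p[:2]-C;print(n,"pin",p,np.hypot(*v),np.degrees(np.arctan2(v[1],v[0])))
    q=np.array([ctr[0]+(nr[0]-300)/3000,ctr[1]-(nr[1]-300)/3000]);v=q-C;print("notch",q,np.hypot(*v),np.degrees(np.arctan2(v[1],v[0])))
    # collar ellipse bottom: intersect
    hsv=cv2.cvtColor(c["image"],cv2.COLOR_BGR2HSV)
    I=rect(c,*C,.018,.13,780);cv2.circle(I,(390,390),276,(0,0,255),1);cv2.circle(I,(390,390),225,(0,0,255),1)
    J=rect(c,*C,.025,.13,780);cv2.circle(J,(390,390),210,(0,255,0),1)
    cv2.imwrite(f"pics/{n}_r2.png",cv2.resize(np.hstack([I,J]),(800,400)))
E
```

```text
['Unreachable', 'pinch_z']
[[-0.     0.225  0.974]
 [-0.001  0.974 -0.225]
 [-1.    -0.001  0.   ]]
scene pin [ 0.57049544 -0.02973582  0.016     ] 0.08604101105436338 68.8850442633925
notch [ 0.49766667 -0.152     ] 0.05927923563759719 -134.88609203970685
side pin [ 0.56653197 -0.02962997  0.016     ] 0.08479427101118313 71.40994624980992
notch [ 0.49466667 -0.15266667] 0.06189080886708638 -136.41846277188847
```

View pics/scene_r2.png

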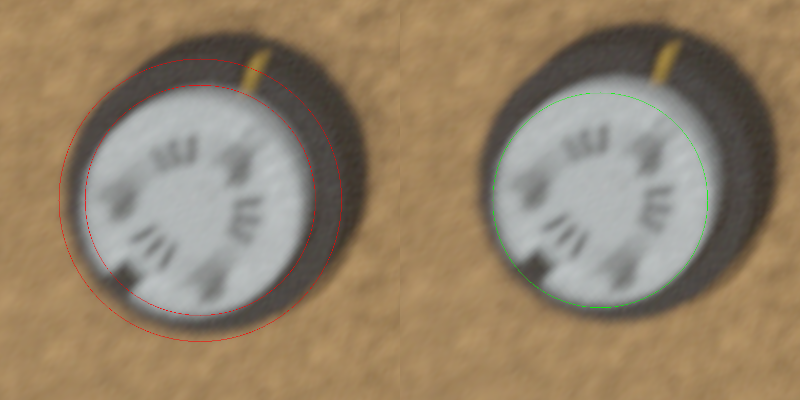

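View pics/side_r2.png

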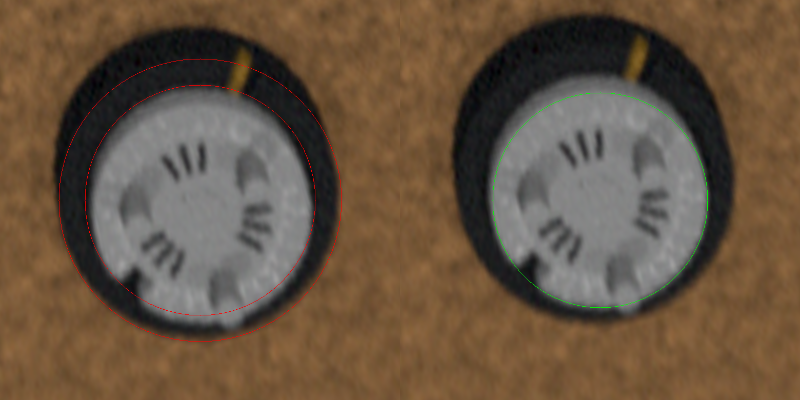

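Call:
send_rows:
  commands: [0.13,-0.13,0,0,0,0,1,0.13,-0.13,0,0,0,0,1,0.13,-0.13,0,0,0,0,1,0.13,-0.13,0,0,0,0,1,0.13,-0.13,0,0,0,0,1,0.13,-0.13,0,0,0,0,1,0.13,-0.13,0,0,0,0,1,0.13,-0.13,0,0,0,0,1,0.13,-0.13,0,0,0,0,1,0.13,-0.13,0,0,0,0,1,0.13,-0.13,0,0,0,0,1]
  newtons: 20

```text
clock: 1.25
tool_pos: [0.4995, 0.2411, 0.236]
eef_rot: [0.074, 0.706, -0.074, 0.701]
contact_force: [0.6, 0.8, 0.5]
opening: 0.028
```

Call:
send_rows:
  commands: [0,-0.17,0.002,0,0,0,1,0,-0.17,0.002,0,0,0,1,0,-0.17,0,0,0,0,1,0,-0.17,0,0,0,0,1,0,-0.17,0,0,0,0,1,0,-0.17,0,0,0,0,1,0,-0.17,0,0,0,0,1,0,-0.17,0,0,0,0,1,0,0,0,0,0,0,1]

```text
clock: 2.15
tool_pos: [0.502, -0.121, 0.235]
eef_rot: [0.078, 0.705, -0.08, 0.701]
contact_force: [-0.4, 1.3, -0.5]
opening: 0.01
```

```bash
cat > snap.py <<'E'
import sys
from h import *
from plant import telemetry,cams
n,tag=sys.argv[1:3]
c=cams.snapshot(n);cv2.imwrite(f"pics/{n}{tag}.png",c["image"]);pickle.dump(c,open(f"{n}{tag}.pkl","wb"))
s=telemetry.get_state();print(s["clock"],np.round(s["tool_pos"],4),np.round(s["q"],3),np.round(s["contact_force"],1))
E
python3 snap.py wrist 1
```

```text
2.2 [ 0.5024 -0.1172  0.2351] [ 0.333  0.564 -0.305  1.887  0.241  0.732  1.242] [-0.3  0.8  0. ]
```

View pics/wrist1.png

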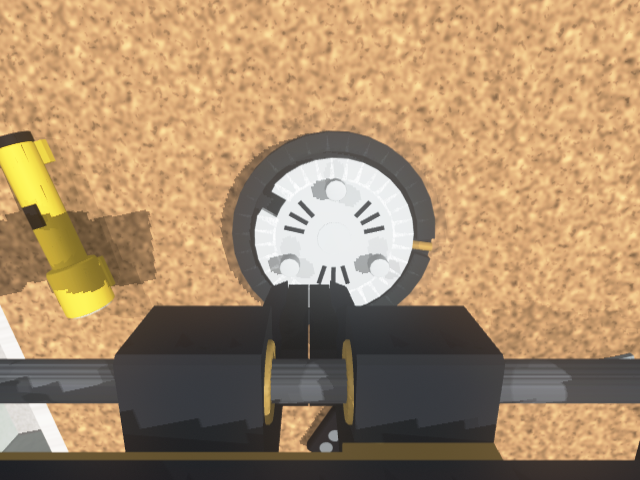

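```bash
python3 - <<'E'
from h import *
c=pickle.load(open("wrist1.pkl","rb"));im=c["image"]
o,_=ray(c,(0,0));print("cam",o)
g=cv2.inRange(im,(185,185,185),(255,255,255));g[300:]=0
g=cv2.morphologyEx(g,cv2.MORPH_CLOSE,np.ones((9,9)))
cs,_=cv2.findContours(g,cv2.RETR_EXTERNAL,cv2.CHAIN_APPROX_NONE);k=max(cs,key=cv2.contourArea)[:,0]
P=np.array([onz(c,p,.025)[:2] for p in k if p[1]<278])
# circle fit (Pratt/LSQ) robust
from scipy.optimize import least_squares
f=least_squares(lambda v:np.hypot(P[:,0]-v[0],P[:,1]-v[1])-.070,[.54,-.11],loss="soft_l1",f_scale=.001);print("cover ctr",f.x, "resid",np.median(abs(f.fun)))
C=f.x
def pol(px,z): 
    v=onz(c,px,z)[:2]-C;return np.round([np.hypot(*v)*1e3,np.degrees(np.arctan2(v[1],v[0]))],1)
print("pad",onz(c,(333,238),.026))
for px in ((336,190),(289,267),(378,267)): print("stud",pol(px,.041))
print("notch",pol((272,203),.022)); print("pin",pol((424,245.5),.016))
x=cv2.resize(im[120:320,210:460],None,fx=3,fy=3,interpolation=cv2.INTER_CUBIC);cv2.imwrite("pics/w1c.png",x)
E
```

```text
cam [ 0.43302317 -0.10427671  0.37982638]
cover ctr [ 0.54075735 -0.10630139] resid 0.0005513951788671742
pad [ 0.53964403 -0.106976    0.026     ]
stud [ 46.2 167.2]
stud [ 44.3 -75. ]
stud [42.5 48.3]
notch [  62.6 -132.9]
pin [82.9 70.9]
```

View pics/w1c.png

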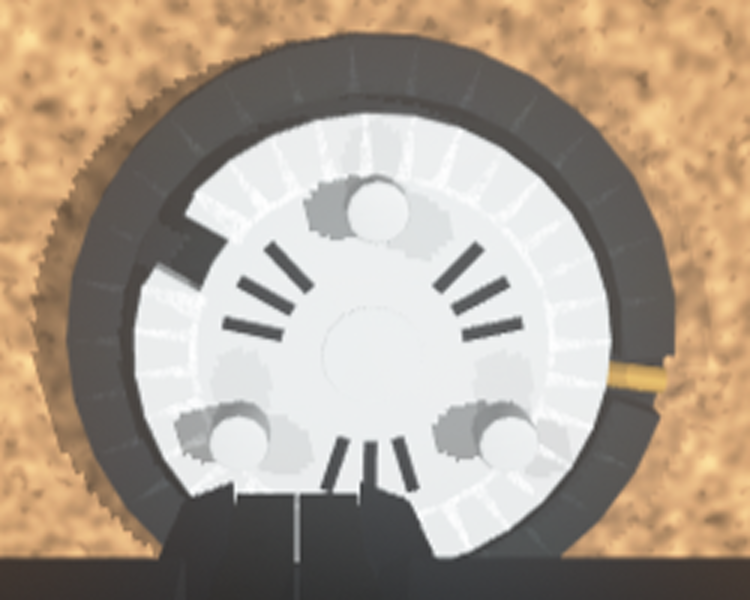

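Call:
send_rows:
  commands: [0.06,-0.022,-0.06,0,0,0.062,1,0.06,-0.022,-0.1,0,0,0.062,1,0.06,-0.022,-0.14,0,0,0.062,1,0.06,-0.022,-0.14,0,0,0.062,1,0.06,-0.022,-0.14,0,0,0.062,1,0,0,-0.08,0,0,0,1,0,0,0,0,0,0,1]

```text
clock: 2.9
tool_pos: [0.5826, -0.133, 0.065]
eef_rot: [-0.102, 0.699, 0.108, 0.699]
contact_force: [-0.1, 1.6, 0.2]
opening: 0.005
```

```bash
python3 snap.py wrist 2; python3 - <<'E'
from h import *
a=pickle.load(open("scene0.pkl","rb"));b=pickle.load(open("side0.pkl","rb"))
print("mug",onz(a,(500,314),.046),onz(b,(333,388),.046))
from plant import telemetry
from scipy.spatial.transform import Rotation as R
M=R.from_quat(telemetry.get_state()["eef_rot"]).as_matrix();print(np.round(M,3),np.degrees(np.arctan2(M[1,2],M[0,2])))
E
```

```text
2.95 [ 0.5835 -0.133   0.0664] [ 0.342  0.911 -0.338  1.762  0.503  0.553  1.562] [-0.3 -0.8 -0.6]
mug [0.48937338 0.35628609 0.046     ] [0.48661387 0.35609708 0.046     ]
[[ 0.002 -0.294  0.956]
 [ 0.009  0.956  0.294]
 [-1.     0.008  0.004]] 17.122941966650867
```

View pics/wrist2.png

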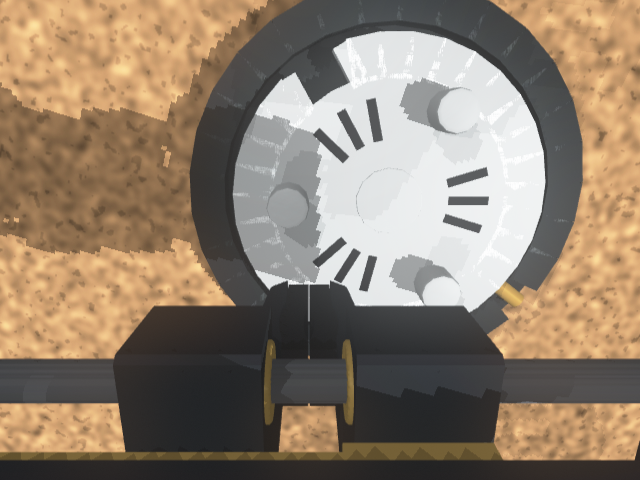

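Call:
send_rows:
  commands: [-0.015,-0.02,-0.05,0,0,0,1,-0.015,-0.02,-0.05,0,0,0,1,0,0,-0.03,0,0,0,1,0,0,0,0,0,0,1]

```text
clock: 3.35
tool_pos: [0.5771, -0.1423, 0.0353]
eef_rot: [-0.103, 0.696, 0.108, 0.702]
contact_force: [-0.4, -0.3, -0.1]
opening: 0.006
```

```bash
cat > arc.py <<'E'
import sys
from h import *
from plant import telemetry
from scipy.spatial.transform import Rotation as R
C=np.array([.540,-.107]);rad=.0485
n,phi_end=int(sys.argv[1]),float(sys.argv[2])
s=telemetry.get_state();p=np.array(s["tool_pos"]);M=R.from_quat(s["eef_rot"]).as_matrix()
az=np.degrees(np.arctan2(M[1,2],M[0,2]));v=p[:2]-C;phi=np.degrees(np.arctan2(v[1],v[0]))
while phi<phi_end-1e-6-20: phi+=360
if phi-phi_end>200: phi-=360
azt=phi_end+68; d=(azt-az+180)%360-180
print("r %.1f phi %.1f az %.1f z %.4f d_az %.1f"%(np.hypot(*v)*1e3,phi,az,p[2],d),"F",np.round(s["contact_force"],1),"q7 %.2f"%s["q"][6], "tilt",np.round(M[:2,0],3))
q=p[:2]
for a in np.linspace(phi,phi_end,n+1)[1:]:
    w=C+rad*np.array([np.cos(np.radians(a)),np.sin(np.radians(a))]);print(np.round((w-q)/.25,3),end=" ");q=w
print("\nwz/row %.4f dz tot %.3f"%(d/90/n,(.031-p[2])/.25))
E
python3 arc.py 10 -95
```

```text
r 51.2 phi -43.6 az 17.2 z 0.0353 d_az -44.2 F [-0.4 -0.3 -0.1] q7 1.55 tilt [0.007 0.008]
[-0.02  -0.005] [-0.014 -0.011] [-0.015 -0.01 ] [-0.015 -0.008] [-0.016 -0.007] [-0.017 -0.005] [-0.017 -0.004] [-0.017 -0.002] [-0.017 -0.001] [-0.017  0.001] 
wz/row -0.0491 dz tot -0.017
```

Call:
send_rows:
  commands: [-0.02,-0.005,-0.009,0,0,-0.049,1,-0.014,-0.011,-0.008,0,0,-0.049,1,-0.015,-0.01,0,0,0,-0.049,1,-0.015,-0.008,0,0,0,-0.049,1,-0.016,-0.007,0,0,0,-0.049,1,-0.017,-0.005,0,0,0,-0.049,1,-0.017,-0.004,0,0,0,-0.049,1,-0.017,-0.002,0,0,0,-0.049,1,-0.017,-0.001,0,0,0,-0.049,1,-0.017,0.001,0,0,0,-0.049,1]

```text
clock: 4.35
tool_pos: [0.5481, -0.1569, 0.0373]
eef_rot: [0.176, 0.67, -0.175, 0.699]
contact_force: [1.2, -1.1, -2.3]
opening: 0.006
```

```bash
python3 snap.py wrist 3;python3 arc.py 12 -150
```

```text
4.4 [ 0.5473 -0.1568  0.0373] [ 0.247  0.914 -0.085  1.905  0.243  0.293  1.031] [ 1.9 -1.4 -1.9]
r 50.4 phi -81.7 az -28.9 z 0.0373 d_az -53.1 F [ 1.9 -1.4 -1.9] q7 1.03 tilt [ 0.038 -0.01 ]
[-0.02   0.006] [-0.019  0.   ] [-0.019  0.002] [-0.019  0.004] [-0.018  0.006] [-0.018  0.008] [-0.017  0.009] [-0.016  0.011] [-0.015  0.012] [-0.013  0.014] [-0.012  0.015] [-0.01   0.016] 
wz/row -0.0492 dz tot -0.025
```

View pics/wrist3.png

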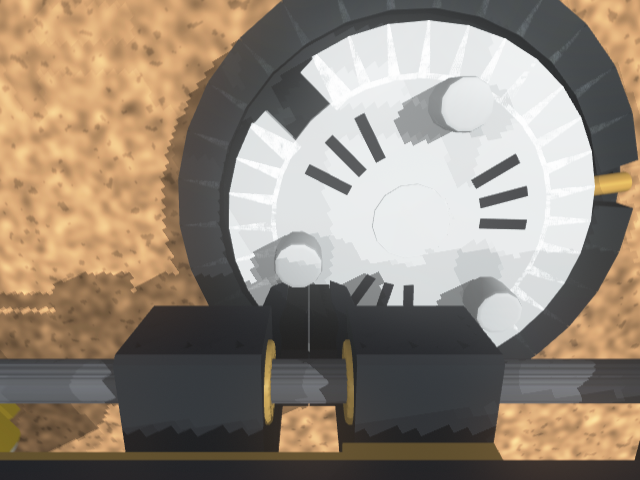

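Call:
send_rows:
  commands: [0.005,0,-0.012,0.003,0.012,0,1,0,0,-0.014,0.003,0.012,0,1,0,0,-0.004,0,0,0,1]

```text
clock: 4.7
tool_pos: [0.5495, -0.157, 0.0313]
eef_rot: [0.175, 0.684, -0.175, 0.686]
contact_force: [-1.1, 0.5, 0.1]
opening: 0.006
```

```bash
python3 arc.py 12 -150
```

```text
r 50.9 phi -79.2 az -28.7 z 0.0313 d_az -53.3 F [-1.1  0.5  0.1] q7 1.04 tilt [ 0.002 -0.001]
[-0.022  0.007] [-0.02  -0.001] [-0.02   0.001] [-0.02   0.003] [-0.019  0.005] [-0.019  0.007] [-0.018  0.009] [-0.017  0.011] [-0.015  0.013] [-0.014  0.014] [-0.013  0.016] [-0.011  0.017] 
wz/row -0.0493 dz tot -0.001
```

Call:
send_rows:
  commands: [-0.022,0.005,-0.002,0,0.002,-0.049,1,-0.02,-0.001,-0.002,0,0.002,-0.049,1,-0.02,0.001,-0.002,0,0.002,-0.049,1,-0.02,0.003,-0.002,0,0.002,-0.049,1,-0.019,0.005,-0.002,0,0.002,-0.049,1,-0.019,0.007,-0.002,0,0.002,-0.049,1,-0.018,0.009,-0.002,0,0.002,-0.049,1,-0.017,0.011,-0.002,0,0.002,-0.049,1]

```text
clock: 5.5
tool_pos: [0.5179, -0.1515, 0.0313]
eef_rot: [0.377, 0.596, -0.383, 0.596]
contact_force: [-0.3, -1.7, -0.0]
opening: 0.005
```

```bash
python3 arc.py 10 -175
```

```text
r 49.6 phi -116.4 az -65.1 z 0.0313 d_az -41.9 F [-0.3 -1.7 -0. ] q7 0.67 tilt [-0.004 -0.007]
[-0.015  0.014] [-0.016  0.011] [-0.015  0.013] [-0.014  0.014] [-0.012  0.016] [-0.01   0.017] [-0.009  0.018] [-0.007  0.019] [-0.005  0.019] [-0.003  0.02 ] 
wz/row -0.0466 dz tot -0.001
```

Call:
send_rows:
  commands: [-0.017,0.016,-0.002,0,0,-0.042,1,-0.018,0.013,-0.002,0,0,-0.042,1,-0.017,0.015,-0.002,0,0,-0.042,1,-0.016,0.016,-0.002,0,0,-0.042,1,-0.014,0.018,-0.002,0,0,-0.042,1,-0.012,0.019,-0.002,0,0,-0.042,1,-0.01,0.02,-0.002,0,0,-0.042,1,-0.008,0.021,-0.002,0,0,-0.042,1]

```text
clock: 6.3
tool_pos: [0.4952, -0.1219, 0.0313]
eef_rot: [-0.526, -0.464, 0.529, -0.478]
contact_force: [0.6, -1.6, 0.1]
opening: 0.005
```

```bash
python3 snap.py wrist 4; python3 arc.py 8 -195
```

```text
6.35 [ 0.4949 -0.1205  0.0312] [ 0.086  0.907  0.088  2.063 -0.326  0.172  0.347] [-0.2 -0.1  0.3]
r 47.1 phi -163.4 az -96.5 z 0.0312 d_az -30.5 F [-0.2 -0.1  0.3] q7 0.35 tilt [ 0.008 -0.016]
[-0.009  0.011] [-0.002  0.013] [-0.002  0.013] [-0.001  0.013] [0.    0.013] [0.001 0.013] [0.002 0.013] [0.003 0.013] 
wz/row -0.0423 dz tot -0.001
```

View pics/wrist4.png

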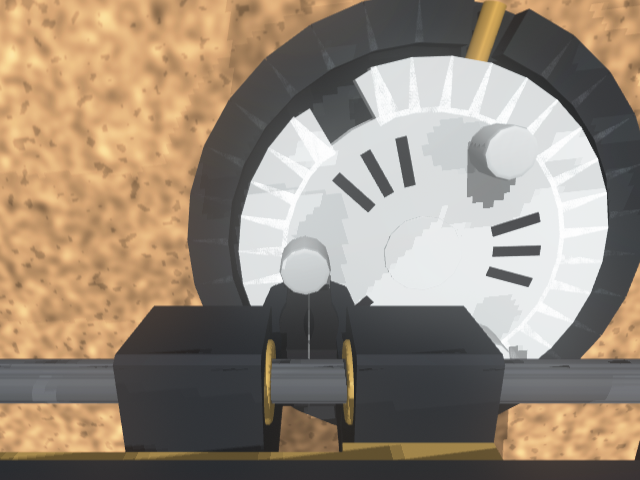

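```bash
cat > ang.py <<'E'
import sys
from h import *
tag=sys.argv[1];nz=float(sys.argv[2]);a=list(map(float,sys.argv[3:]))
c=pickle.load(open(tag+".pkl","rb"));C=np.array([.540,-.107])
def pol(px,z):
    v=onz(c,px,z)[:2]-C;return np.round([np.hypot(*v)*1e3,np.degrees(np.arctan2(v[1],v[0]))],1)
print("notch",pol(a[0:2],nz),"pin",pol(a[2:4],.016))
for i in range(4,len(a),2):
    print("pt",pol(a[i:i+2],.041))
E
python3 ang.py wrist4 .025 347 108 488 22 508 152 306 270
```

```text
notch [ 61.2 113. ] pin [83.8 70.7]
pt [44.7 57.5]
pt [ 44.2 173.1]
```

Call:
send_rows:
  commands: [-0.006,0.015,-0.002,0,0,-0.042,1,-0.003,0.016,-0.002,-0.002,0,-0.042,1,-0.002,0.016,-0.002,-0.002,0,-0.042,1,-0.001,0.016,-0.002,-0.002,0,-0.042,1,0.001,0.016,-0.002,-0.002,0,-0.042,1,0.002,0.015,-0.002,-0.002,0,-0.042,1,0.003,0.015,-0.002,-0.002,0,-0.042,1]

```text
clock: 7.05
tool_pos: [0.4943, -0.0976, 0.0307]
eef_rot: [-0.616, -0.32, 0.63, -0.349]
contact_force: [-1.2, -2.1, 0.5]
opening: 0.007
```

```bash
python3 snap.py wrist 5; python3 arc.py 5 -207
```

```text
7.1 [ 0.4946 -0.0964  0.0305] [-0.033  0.916  0.177  2.079 -0.576  0.177  0.058] [ 0.1 -0.9 -1.3]
r 46.6 phi -193.1 az -123.6 z 0.0305 d_az -15.4 F [ 0.1 -0.9 -1.3] q7 0.06 tilt [ 0.001 -0.044]
[-0.005  0.011] [0.003 0.009] [0.003 0.009] [0.004 0.009] [0.004 0.008] 
wz/row -0.0342 dz tot 0.002
```

View pics/wrist5.png

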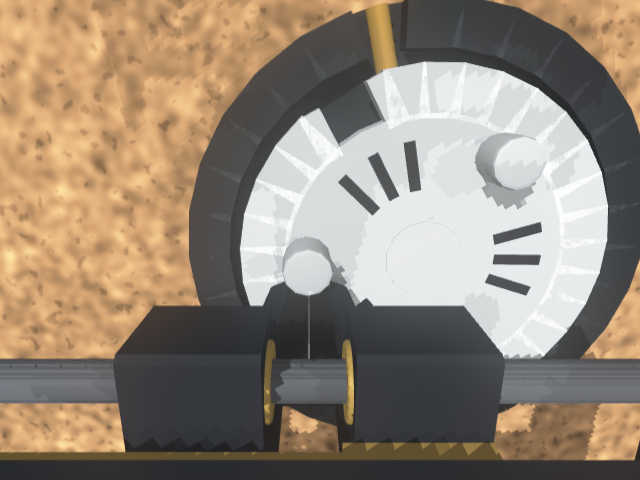

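```bash
python3 ang.py wrist5 .025 354 112 382 37 517 161 307 273
```

```text
notch [61.2 84.3] pin [80.6 69.9]
pt [45.2 28.1]
pt [ 44.9 143.9]
```

Call:
send_rows:
  commands: [0,0.012,-0.001,0.009,0,-0.03,1,0.003,0.011,-0.001,0.009,0,-0.03,1,0.004,0.01,-0.001,0.009,0,-0.03,1,0.004,0.009,0,0,0,-0.03,1,0,0,0,0,0,0,1]

```text
clock: 7.6
tool_pos: [0.4973, -0.0866, 0.0302]
eef_rot: [-0.653, -0.271, 0.654, -0.27]
contact_force: [0.1, 0.3, -0.6]
opening: 0.005
```

```bash
python3 snap.py wrist 6; python3 arc.py 2 -207
```

```text
7.65 [ 0.4972 -0.0867  0.0302] [-0.016  0.916  0.165  2.066 -0.673  0.213 -0.038] [0.6 0.5 0.7]
r 47.3 phi -205.4 az -135.0 z 0.0302 d_az -4.0 F [0.6 0.5 0.7] q7 -0.04 tilt [-0.001  0.002]
[-0.003  0.004] [0.001 0.002] 
wz/row -0.0224 dz tot 0.003
```

View pics/wrist6.png

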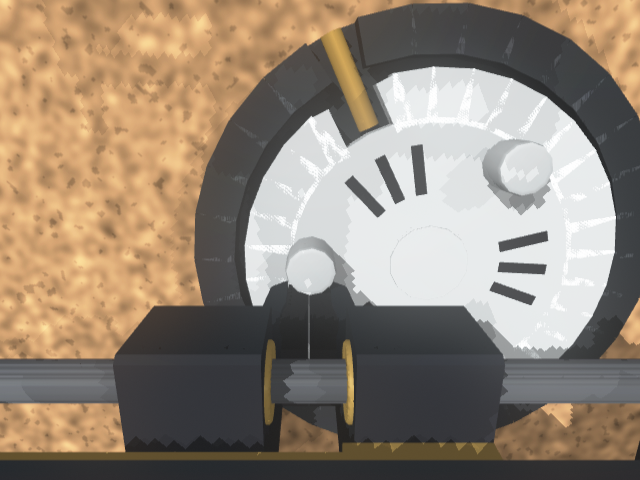

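```bash
python3 - <<'E'
import cv2
im=cv2.imread("pics/wrist6.png");x=cv2.resize(im[15:165,280:440],None,fx=4.5,fy=4,interpolation=cv2.INTER_CUBIC)
x=cv2.resize(im[15:165,280:440],None,fx=4,fy=4,interpolation=cv2.INTER_CUBIC);cv2.imwrite("pics/w6c.png",x)
E
```

```text
(no output)
```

View pics/w6c.png

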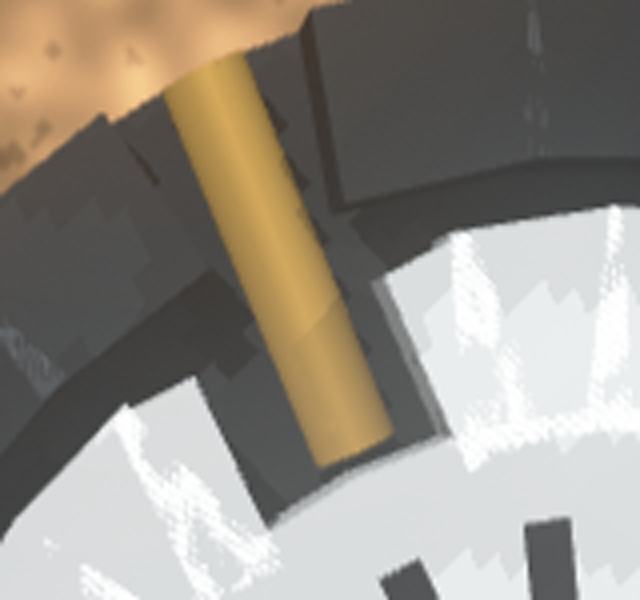

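```bash
python3 ang.py wrist6 .025 361.4 116.3 331.3 32.5 525 169 311 272; python3 ang.py wrist6 .025 361.4 116.3 368.5 128;
```

```text
notch [60.6 71.6] pin [90.2 69.6]
pt [44.8 13.6]
pt [ 44.6 130.8]
notch [60.6 71.6] pin [55.2 70.1]
```

Call:
send_rows:
  commands: [0.004,0.005,0,0,0,0,1,0,0,0,0,0,0,1,-0.02,-0.02,0,0,0,0,1,-0.02,-0.02,0.01,0,0,0,1,0,0,0.1,0,0,0,1,0,0,0.15,0,0,0,1,0,0,0.1,0,0,0,1,0,0,0,0,0,0,1]

```text
clock: 8.45
tool_pos: [0.4843, -0.0963, 0.1225]
eef_rot: [-0.652, -0.273, 0.654, -0.269]
contact_force: [0.8, -0.9, 0.5]
opening: 0.005
```

```bash
python3 snap.py wrist 7; python3 -c "
import cv2
im=cv2.imread('pics/wrist7.png');cv2.imwrite('pics/w7c.png',cv2.resize(im[100:350,200:520],None,fx=2.4,fy=2.4,interpolation=cv2.INTER_CUBIC))"
```

```text
8.5 [ 0.4837 -0.0961  0.1213] [-0.096  0.754  0.334  2.07  -0.595  0.42  -0.077] [-0.1  0.3  1.1]
```

View pics/wrist7.png

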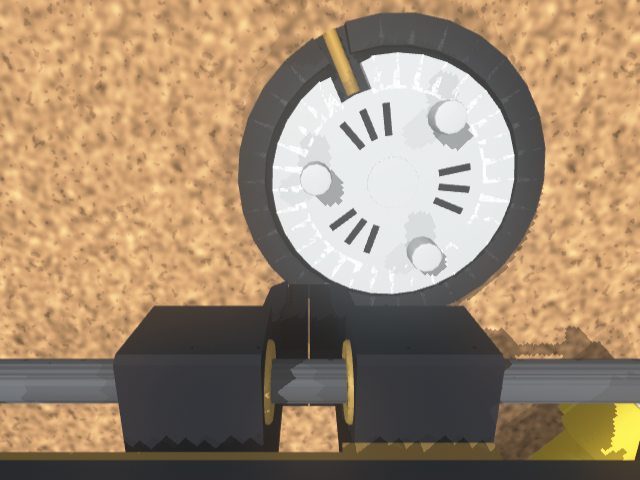

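```bash
python3 ang.py wrist7 .025 350 83 332 32 451 117 316 179 427 257; python3 - <<'E'
from h import *
c=pickle.load(open("wrist7.pkl","rb"));P=np.array([onz(c,p,.041)[:2] for p in ((451,117),(316,179),(427,257))]);print("ctr",P.mean(0),"pad",onz(c,(392,182),.026))
im=c["image"];cv2.imwrite("pics/w7d.png",cv2.resize(im[15:125,290:420],None,fx=5,fy=5,interpolation=cv2.INTER_CUBIC))
E
```

```text
notch [60.6 70.4] pin [89.1 68.7]
pt [45.  10.7]
pt [ 44.6 128.8]
pt [  43.9 -109.3]
ctr [ 0.54061116 -0.1064292 ] pad [ 0.54038434 -0.10613177  0.026     ]
```

View pics/w7d.png

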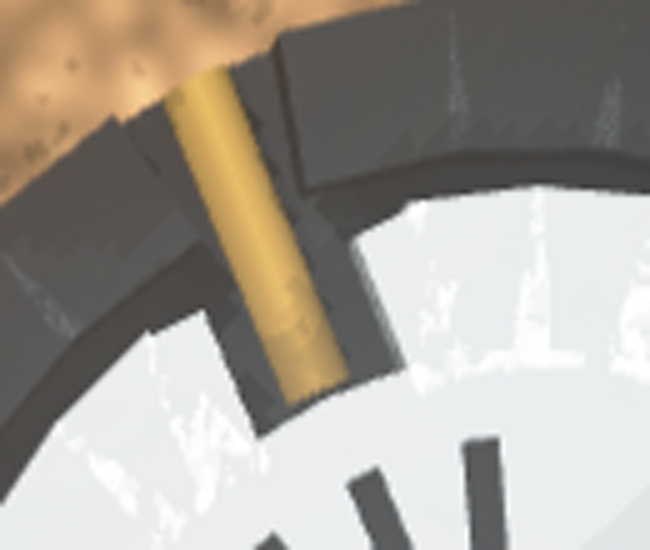

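Call:
send_rows:
  commands: [0.08,-0.014,0,0,0,0,1,0.08,-0.014,0,0,0,0,1,0.065,-0.012,-0.02,0,0,0,1,0,0,-0.1,0,0,0,1,0,0,-0.1,0,0,0,1,0,0,-0.07,0,0,0,1,0,0,0,0,0,0,1]

```text
clock: 9.2
tool_pos: [0.5363, -0.1053, 0.039]
eef_rot: [-0.649, -0.277, 0.657, -0.265]
contact_force: [-0.4, 0.1, -0.1]
opening: 0.005
```

Call:
send_rows:
  commands: [0.018,-0.005,-0.016,0,0,0,1,0,0,-0.016,0,0,0,1,0,0,-0.016,0,0,0,1,0,0,-0.012,0,0,0,1]

```text
clock: 9.6
tool_pos: [0.5406, -0.1071, 0.0236]
eef_rot: [-0.649, -0.277, 0.658, -0.264]
contact_force: [-1.6, 0.6, 5.1]
opening: 0.005
```

Call:
send_rows:
  commands: [0,0,-0.016,0,0,0,1,0,0,-0.016,0,0,0,1,0,0,-0.016,0,0,0,1,0,0,-0.016,0,0,0,1]

```text
clock: 10.0
tool_pos: [0.5408, -0.1072, 0.0188]
eef_rot: [-0.652, -0.277, 0.655, -0.263]
contact_force: [-6.6, 2.5, 40.5]
opening: 0.006
```

Call:
send_rows:
  commands: [0,0,-0.008,0,0,0,1,0,0,0.02,0,0,0,1,0,0,0.1,0,0,0,1,-0.06,0.01,0.15,0,0,0,1,-0.12,0.02,0.15,0,0,0,1,-0.06,0.01,0.1,0,0,0,1,0,0,0,0,0,0,1]

```text
clock: 10.7
tool_pos: [0.4807, -0.0971, 0.1536]
eef_rot: [0.654, 0.276, -0.653, 0.264]
contact_force: [0.8, 0.2, 0.1]
opening: 0.005
```

```bash
python3 snap.py wrist 8; python3 snap.py side 8; python3 snap.py scene 8;python3 - <<'E'
import cv2,numpy as np
a=cv2.imread("pics/side8.png")[180:285,310:430];b=cv2.imread("pics/scene8.png")[200:305,225:345]
cv2.imwrite("pics/c8.png",cv2.resize(np.hstack([a,b]),None,fx=3.3,fy=3.3,interpolation=cv2.INTER_CUBIC))
E
```

```text
10.75 [ 0.4814 -0.0969  0.1525] [-0.118  0.701  0.384  2.055 -0.564  0.498 -0.096] [0.4 0.1 0.3]
10.8 [ 0.4817 -0.0968  0.1514] [-0.117  0.704  0.383  2.054 -0.564  0.498 -0.096] [ 0.7  0.9 -0.2]
10.85 [ 0.4818 -0.0967  0.1506] [-0.117  0.706  0.382  2.054 -0.564  0.498 -0.096] [-0.   0.6  0.2]
```

View pics/wrist8.png

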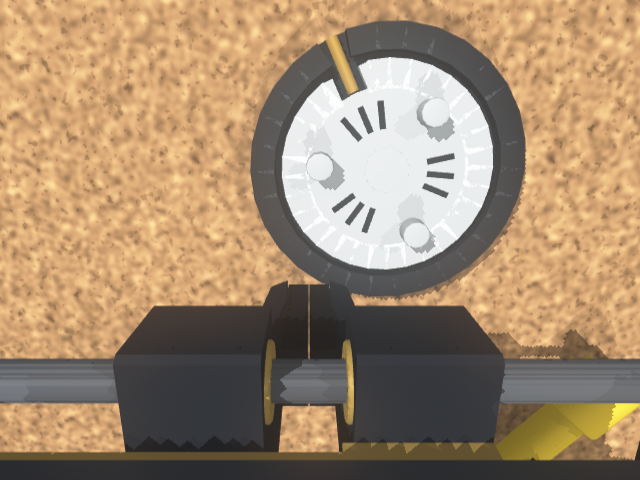

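View pics/c8.png

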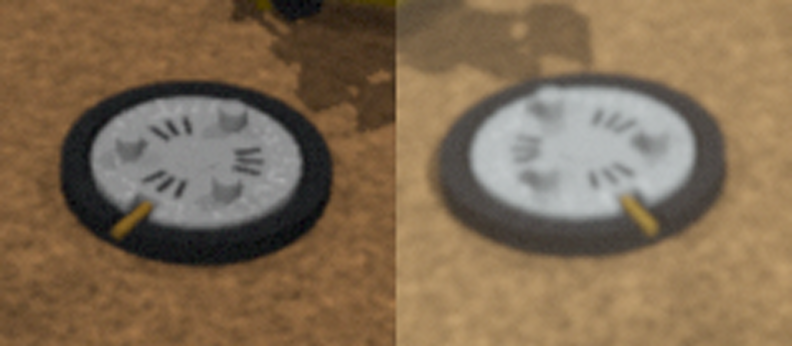

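View pics/scene8.png

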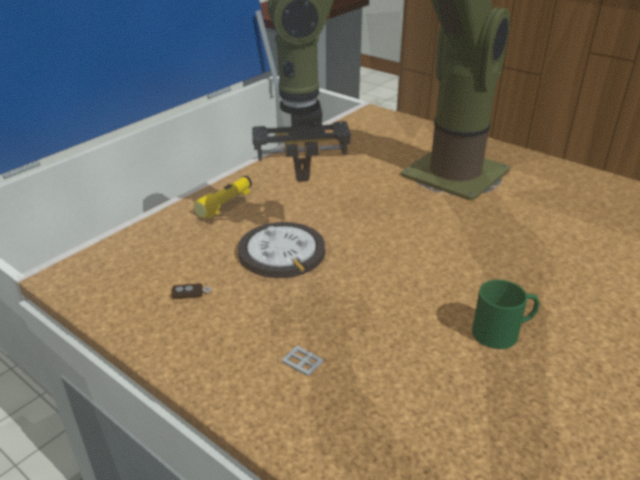

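```bash
python3 - <<'E'
from h import *
a=pickle.load(open("wrist7.pkl","rb"));b=pickle.load(open("wrist8.pkl","rb"))
for c,px in ((a,(272,515)),(b,(282,494))):
    y=172 if c is a else 165
    for z in (.018,.025): print(z,np.hypot(*(onz(c,(px[0],y),z)-onz(c,(px[1],y),z))[:2]))
from plant import job
print(job.finish_job())
E
```

```text
0.018 0.14352507932340652
0.025 0.13948800913377732
0.018 0.14002273605888835
0.025 0.13652919110526307
the job is handed in; nothing more can be done
None
```

The vent cover is turned into line and pressed fully home, and I've handed the job in at about 11 s of the 48 s allowed.

I pushed one stud about 156° clockwise with the closed fingertips. Then I backed off, rechecked the line, and pressed on the centre pad.

**Alignment:** before pressing, the studs put the notch at about 70° and the pin measured 69–70°. That is well inside the 4.6° (0.08 rad) allowance. After pressing, the pin still shows in the middle of the notch.

**Depth:** the press stopped hard with the fingertip 18.8 mm above the bench, where 19 mm is expected when home. The upward force there read about 40 N, with sideways force taking the total to about 41 N. That was on the fingertips, and I then commanded one more short press without reading its force. The cover's apparent width in the wrist picture also fits a top face at 18 mm: 140.0 mm, against 136.5 mm if it were still at 25 mm. All three cameras show it level with the rim.

**Surroundings:** in the final scene picture the mug, flashlight, buckle and key fob look unmoved. The gripper is clear of everything, about 15 cm above the bench.

**Disagreements:** the first scene and side views put the cover's centre about 9 mm apart. Reading the cover's edge by hand cut that to 2–3 mm, and I then used the wrist camera's value of (0.540, -0.107). Early in the push the finger rode up to 37 mm and tilted about 2°, and I corrected both before going on.

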